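# Feed the clay crusher and pump it three strokes

### The job

Feed the fired-clay scrap to the bench crusher: lift the sprung plunger on the swing gate, swing the gate fully open and let the plunger drop home in the open hole, then push every clay piece off the end of the feed shelf so that it falls into the chute (push them, do not lift them). Then swing the gate shut again with its plunger dropped home, and only after that give the pump lever exactly three full strokes, so that the counter's white flag goes from upright to level. Leave everything else on the table where it is.

Things in the scene. Friction and masses are not known exactly. Their poses are not given: they have to be found in the camera images.
- crusher: Bench crusher for fired-clay scrap, grey painted steel, fixed. Origin: on the table (z = 0), under the middle of the drop edge of its feed shelf; x axis points level from the shelf over the chute (roughly away from the robot), y along the drop edge.
- shelf (a point): Centre of the flat steel feed shelf, on its top, 140 mm above the table; axes as the crusher's. The shelf measures 150 mm along x and 300 mm along y. Lips 20 mm high stand along its two sides (y = +-150 mm); its rear edge and its drop edge (+75 mm in x) have no lip.
- chute (a point): Centre of the chute's floor, 10 mm above the table; axes as the crusher's. The open-topped chute lies below the shelf's drop edge, inside 154 mm along x (crusher x 4 to 158 mm) and 300 mm along y, its walls up to 125 mm above the table.
- gate (a joint): Swing gate: aluminium rail (146 to 170 mm above the table, 14 mm thick, 350 mm long) across the drop edge, 25 mm past it, on a vertical pivot outside the +y lip. 0 rad = closed, 1.3 = fully open, swung away over the chute's far side; both are hard stops. Grows anticlockwise seen from above. Cannot turn while its plunger is home.
- pivot (a point): Point on the gate's vertical pivot axis, 158 mm above the table; at x 25, y 190 mm of the crusher.
- plunger (a joint): Sprung plunger on the gate's tail. 0 = home (down), its pin 12 mm deep in one of two index holes, at the gate's closed and open stops; at most 0.020 m up. The gate turns only with it lifted over 0.012 (3 N at the bottom, 7 N at the top); let go between holes it rides about 0.012 up until over a hole, then springs home. Home leaves the gate up to 0.04 rad of play.
- knob (a point): Middle of the plunger's upright black round knob, 28 mm in diameter, 42 mm high (its top 21 mm higher, the tail plate 25 mm below this point when home). It rides on the gate's tail, 75 mm from the pivot axis, at 60 deg from the crusher's x axis towards y when closed, and goes round with the gate. 195 mm above the table when home.
- lever (a joint): Long sprung lever of the hydraulic hand pump, reaching towards the robot. 0 = up at rest (tilted 20 deg up), 0.65 rad = pressed fully down to its stop (17 deg below level). Springs back up when let go; takes 3 to 7 N at the pad.
- pad (a point): Centre of the top face of the 50 x 50 mm black rubber pad at the lever's free end, 160 mm from the lever's axle; at rest about 184 mm above the table, fully down about 82 mm. It moves on a circle about the level axle and shifts about 12 mm horizontally on the way.
- pump: Hand pump, fixed, grey base. Origin: on the table under the axle, in the lever's plane; x axis points away from the robot, the lever reaches along -x; axle along y at z = 120 mm.
- dial (a joint): Stroke counter: a toothed wheel on the pump's axle (at y = -45 mm of the pump) with a white flag on a stalk. A ratchet turns it 0.524 rad (30 deg) forward on each full down-stroke of the lever, and it stays there as the lever returns; it never runs back. 0 = flag upright, at the start; after three strokes 1.57 = flag level, towards the robot.
- flag (a point): Tip of the counter's white flag, 90 mm from the axle.
- piece0: Solid fired-clay bar, 90 x 34 x 30 mm (length, width, height), terracotta, 0.17 kg. It lies flat on the crusher's shelf at the start, its long side roughly along the crusher's x axis. Origin: centre of the underside; x axis along its length. May be absent (then None).
- piece1: Square fired-clay kiln prop with a dark bore, 80 x 36 x 36 mm, terracotta, 0.17 kg. It lies flat on the crusher's shelf at the start, its long side roughly along the crusher's x axis. Origin: centre of the underside; x axis along its length. May be absent (then None).
- piece2: Solid fired-clay bar, 90 x 34 x 30 mm (length, width, height), terracotta, 0.17 kg. It lies flat on the crusher's shelf at the start, its long side roughly along the crusher's x axis. Origin: centre of the underside; x axis along its length. May be absent (then None).
- piece3: Square fired-clay kiln prop with a dark bore, 80 x 36 x 36 mm, terracotta, 0.17 kg. It lies flat on the crusher's shelf at the start, its long side roughly along the crusher's x axis. Origin: centre of the underside; x axis along its length. May be absent (then None).
- piece4: Solid fired-clay bar, 90 x 34 x 30 mm (length, width, height), terracotta, 0.17 kg. It lies flat on the crusher's shelf at the start, its long side roughly along the crusher's x axis. Origin: centre of the underside; x axis along its length. May be absent (then None).
- figure: Dark clay figure like a gourd with a round head, 124 mm wide, 192 mm high. Bystander, loose, to be left where it is. Origin: on its underside.
- bowl: Green glazed bowl, 120 mm wide, 60 mm high. Bystander, loose, to be left where it is. Origin: on its underside.
- glaze: Glaze jar with white cap, 64 mm wide, 85 mm high. Bystander, loose, to be left where it is. Origin: on its underside.
- mug: White mug, 80 mm wide, 90 mm high, handle. Bystander, loose, to be left where it is. Origin: on its underside.
- rib: Wooden spatula lying on the table. Bystander, loose, to be left where it is. Origin: underside, near its middle.
- brush: Brush lying on the table. Bystander, loose, to be left where it is. Origin: underside, near its middle.
- block: Wooden block 120 x 60 x 45 mm. Bystander, loose, to be left where it is. Origin: on its underside.

How it is judged:
By the outcome, as a careful person would: the job done as asked, in the order asked, and still so for the second after the job is handed in, with the robot touching nothing.
Of piece0, piece1, piece2, piece3, piece4 only 3 to 5 are there at a start; the rules pass over those that are not, and their reading is None.
At some moment in a run one of piece0, piece1, piece2, piece3, piece4 may be knocked a few centimetres aside while the robot is not near it.
Once in a run the grip may slacken for a moment while it holds something.
It also fails if it takes over 200 s, if anything falls off the work surface, if the arm or the gripper's body presses on something with over 40 N, if the wrist force passes 120 N, or if a joint passes its speed limit or range.

### The arm

A 6-joint arm with a two-finger parallel gripper is mounted at the origin on the work surface. World frame = base frame: x ahead of the robot, y to its left, z up, the work surface at z = 0. Lengths are in m, angles in rad, forces in N, time in s.
With the tool pointing down it reaches from about 0.325 to 0.85 m from the base axis. Payload 15.5 kg.
Tool frame: the origin (TCP) lies at the very end of the fingers, on their centre line; the grasp point (between the pads) lies 19 mm behind it; z points along the fingers, y is the line along which they close (so a half turn about z gives the same grasp; the last joint's range is limited). The gripper opens to 91 mm and grips with 3 to 60 N. Pads are 32 mm wide; open, the fingers measure 118 mm over their backs; the gripper's body (76 mm by 178 mm) begins 60 mm behind the grasp point.
Start: joints at [1.022, 0.494, 1.345, -0, 1.302, -0.096], TCP at [0.273, 0.562, 0.214] pointing down, gripper open.
Joint ranges: [-2.91, 2.91], [-0.82, 2.16], [0.22, 2.67], [-1.22, 4.37], [0.12, 2.79], [-3.08, 3.08]. Speed limits (rad/s): [1.89, 1.89, 2.57, 3.01, 3.01, 3.01].

### API

Orientations are given as a unit quaternion [x, y, z, w].
In Python, from workcell import * gives the robot as it stands.
- The arm moves only by the tool drive_tool, never from a script. Its argument "motion" is a list of rows, each a list of 3 entries, a list of its own where there are three numbers: the shift along the tool's x, y, z in mm, then the turn, a rotation vector about the tool's x, y, z in degrees, then the finger opening in mm, from 0 to 91.2. A call has 1 to 8 rows; each row is the pose to reach, as a shift and turn from the pose commanded when the call began, along the tool's axes at that moment; what a row does not reach only later rows make up. A row lasts 1/10 s, in which the tool goes at most 50 mm and 8.59 degrees, less where a joint would pass 70% of its speed; a pose out of reach is approached as far as the arm can. A call with a gripper value outside its range is refused whole. The fingers move at their own pace and stop on an object; "grip_force" is the grip in N (left out, the last holds). Time passes only in rows, so rows that repeat a pose let the fingers close. It gives the time, the measured TCP pose, the force, the opening and the grip force at its end, in the units of the state.
- observe(): the state, without advancing time (a new reading comes with each control period).
- read_camera(name): name is "side" or "top"; returns a dict with "frame" (384x512x3 uint8, red, green, blue), "camera_matrix" (3x3 intrinsics, pixels), "R" (3x3) and "t" (3): a world point X has camera coordinates R X + t. Camera axes: x right, y down, z forward; pixel columns grow to the right and rows downward; lengths in m; the calibration is good to about 2 mm. A picture is of the moment at which its call begins. There is no depth.
- finish_job(): hands the job in; it is judged then, once.
The state is a dict: "time_s": time; "joint_positions": joint angles; "qvel": joint speeds; "effort": joint torques, N m; "position": TCP position; "orientation": TCP orientation; "ft_force": force on the tool from outside, world axes, zero at the start; "moment": the same for the moment, N m; "width": opening from 0.0 (shut) to 1.0 (fully open); "grip_force": force on a finger pad.
Only numpy, scipy, OpenCV 4.12 (cv2) and the standard library are available. Lean on these libraries where they do the work, as an engineer would, in place of code of your own. Each camera call takes 0.05 s, during which the arm holds its last target. There are 200 camera calls.

## Working session

There is one attempt and no reset: what is moved stays moved. The work goes in short steps, Python scripts to look and compute and a tool call to move; the robot and the scene stay as the last step left them, time stands still between calls to the robot, and variables do not carry over. Pictures are saved under pics/ and viewed, at most 14 in all, crops included, and the job is handed in when it is done.

Besides the shell and the picture viewer there is one more tool, called after ">>>" as name([rows], argument=value, ...), one row to a line, values as JSON. drive_tool: Moves the arm, as the interface text tells. Its arguments: {"type":"object","properties":{"motion":{"type":"array","items":{"type":"array"}},"grip_force":{"type":"number"}},"required":["motion"]}

```bash
ls; mkdir -p pics
python3 - <<'E'
from workcell import *
import cv2,numpy as np
o=observe();print(o)
for n in("side","top"):
    c=read_camera(n);cv2.imwrite(f"pics/{n}0.png",c["frame"][:,:,::-1]);print(n,c["camera_matrix"],c["R"],c["t"], -c["R"].T@c["t"])
E
```

```text
pics
{'time_s': 0.0, 'joint_positions': array([ 1.02249868e+00,  4.94175814e-01,  1.34611223e+00, -1.14412383e-05,
        1.30251931e+00, -9.55016232e-02]), 'qvel': array([-8.92990412e-04,  3.48062803e-04,  1.41624242e-03, -6.90324080e-04,
       -1.45681015e-03,  9.44406150e-05]), 'effort': array([ 1.17587638e-04, -8.78784084e+01, -3.81853938e+01,  7.07479287e-02,
        5.32812579e-02, -1.49946518e-04]), 'position': array([0.27323001, 0.56169306, 0.21334926]), 'orientation': array([ 2.24467394e-01,  9.74481411e-01, -5.77900012e-04, -1.86915389e-04]), 'ft_force': array([-0.25218114,  0.06520681, -0.09495963]), 'moment': array([0.03423115, 0.04496368, 0.00246836]), 'grip_force': 0.0, 'width': 0.9993845357610763}
side [[413.18107675   0.         252.14323486]
 [  0.         413.18107675 193.10871479]
 [  0.           0.           1.        ]] [[-0.86409733 -0.50325521  0.00836647]
 [-0.36140655  0.60880019 -0.70622067]
 [ 0.35031572 -0.6132671  -0.70794235]] [0.42152127 0.29185815 1.67794976] [-0.11809733  1.06348085  1.3904813 ]
top [[487.64846985   0.         255.58136758]
 [  0.         487.64846985 194.42303743]
 [  0.           0.           1.        ]] [[ 0.02019445 -0.999767    0.00762424]
 [-0.98255648 -0.02125568 -0.18474567]
 [ 0.18486469 -0.00376041 -0.98275679]] [-0.05601116  0.51593023  1.79947031] [ 0.17540319 -0.03826492  1.86418459]
```

View pics/side0.png

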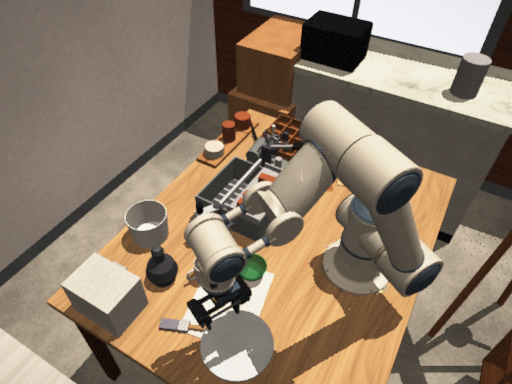

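View pics/top0.png

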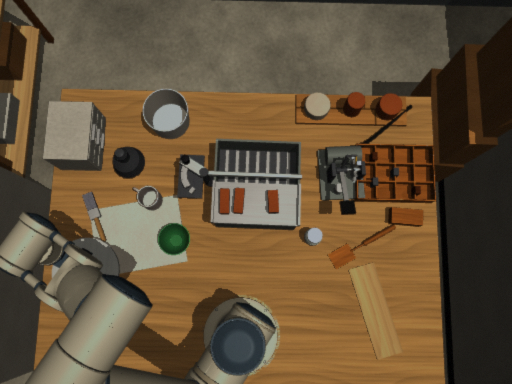

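The top view shows the crusher around (256,185), with the gate rail at row ~176, three clay pieces at (224,201), (238,200) and (272,201), the knob near (187,160) and the pump pad near (348,207). I'll zoom in next.

Run:
```python
import cv2
a=cv2.imread("pics/top0.png")
cv2.imwrite("pics/z1.png",cv2.resize(a[130:240,165:365],None,fx=4,fy=4,interpolation=cv2.INTER_CUBIC))
```

```text
(no output)
```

View pics/z1.png

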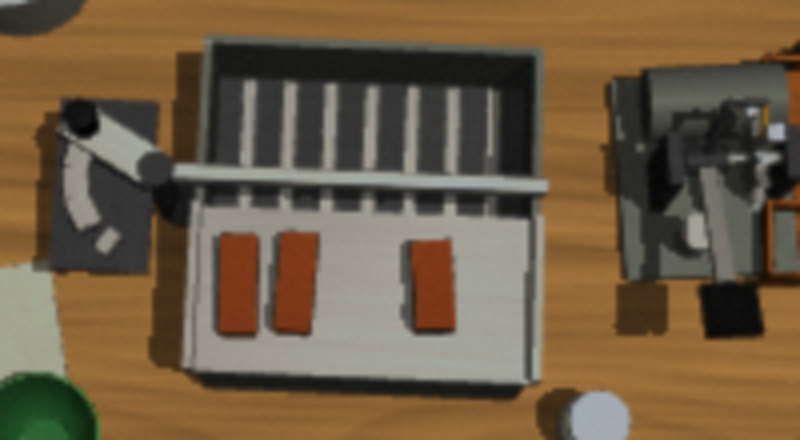

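Zoomed, in crop pixels: knob top (82,118), pivot cap (155,168), rail end (547,186). The shelf's rear corners are about (195,375) and (530,383), the pad is at (732,310), and there are 3 pieces. I'll localise these now.

```bash
cat > h.py <<'E'
from workcell import *
import cv2,numpy as np
from scipy.spatial.transform import Rotation as Ro
def ray(c,uv,z):
    K,R,t=c["camera_matrix"],np.array(c["R"]),np.array(c["t"])
    d=R.T@np.linalg.solve(K,[uv[0],uv[1],1.]);o=-R.T@t
    return (o+d*(z-o[2])/d[2])
def proj(c,X):
    p=c["camera_matrix"]@(c["R"]@np.asarray(X,float)+c["t"]);return p[:2]/p[2]
def snap(n,f=None):
    c=read_camera(n)
    if f: cv2.imwrite("pics/"+f,c["frame"][:,:,::-1])
    return c
def blobs(c,lo,hi,z,box,amin=40):
    hsv=cv2.cvtColor(c["frame"],cv2.COLOR_RGB2HSV);m=cv2.inRange(hsv,lo,hi)
    k=np.zeros_like(m);x0,y0,x1,y1=box;k[y0:y1,x0:x1]=m[y0:y1,x0:x1]
    out=[]
    for q in cv2.findContours(k,0,2)[0]:
        if cv2.contourArea(q)<amin: continue
        r=cv2.minAreaRect(q);P=np.array([ray(c,p,z)[:2] for p in cv2.boxPoints(r)])
        out.append((r[0],ray(c,r[0],z)[:2],P))
    return out
E
cat > m.py <<'E'
from h import *
np.set_printoptions(precision=4,suppress=True)
c=snap("top")
px=lambda x,y:(165+(x+.5)/4-.5,130+(y+.5)/4-.5)
for n,p,z in[("knobtop",(82,118),.216),("pivotcap",(155,168),.175),("railend",(547,186),.170),("edgeL",(197,208),.14),("edgeR",(532,215),.14),("rearL",(190,375),.14),("rearR",(530,383),.14),("pad",(732,310),.184),("chuteFL",(208,38),.125),("chuteFR",(542,48),.125)]:
    print(n,ray(c,px(*p),z))
for b in blobs(c,(0,130,60),(15,255,255),.17,(210,180,300,225)): print(b[0],b[1],b[2].round(3).tolist())
E
python3 m.py
```

```text
knobtop [0.6052 0.2033 0.216 ]
pivotcap [0.5715 0.1424 0.175 ]
railend [ 0.5639 -0.2065  0.17  ]
edgeL [0.5435 0.1067 0.14  ]
edgeR [ 0.5437 -0.196   0.14  ]
rearL [0.3917 0.1075 0.14  ]
rearR [ 0.3909 -0.1949  0.14  ]
pad [ 0.4533 -0.3671  0.184 ]
chuteFL [0.7079 0.1036 0.125 ]
chuteFR [ 0.7052 -0.206   0.125 ]
(272.818603515625, 200.77877807617188) [ 0.4726 -0.106 ] [[0.51, -0.086], [0.514, -0.12], [0.435, -0.126], [0.432, -0.092]]
(224.0, 201.0) [0.4681 0.0661] [[0.511, 0.082], [0.512, 0.053], [0.426, 0.051], [0.425, 0.079]]
(238.3724365234375, 200.03103637695312) [0.4727 0.0155] [[0.43, 0.034], [0.518, 0.029], [0.516, -0.003], [0.428, 0.002]]
```

```bash
cat >> h.py <<'E'
def to(p,yaw=None,state=None):
    "shift mm and turn deg about tool z (tool down) to world point p, tool y at yaw deg"
    o=state or observe();R=Ro.from_quat(o["orientation"]);d=R.inv().apply(np.asarray(p)-o["position"])*1000
    y=R.as_matrix()[:,1];a=np.degrees(np.arctan2(y[1],y[0]))
    print("t",o["time_s"],"pos",o["position"].round(4),"yaw",a.round(2),"F",np.round(o["ft_force"],1),"w",o["width"]*91.2,"q",o["joint_positions"].round(2))
    print("  shift",d.round(1),"turn z",None if yaw is None else round((a-yaw+180)%360-180,2))
E
python3 -c "
from h import *
to([.606,.207,.31],-30)"
```

```text
t 0.15 pos [0.2733 0.5618 0.2135] yaw 64.05 F [ 0.1 -0.6 -0.2] w 91.05024056231848 q [ 1.02  0.49  1.35  0.    1.3  -0.1 ]
  shift [-454.4 -173.5  -96.4] turn z 94.05
```

>>> drive_tool([
  [[0,0,-48],[0,0,0],91],
  [[0,0,-96],[0,0,0],91],
  [[-50,-19,-96],[0,0,8.5],91],
  [[-98,-37,-96],[0,0,17],91],
  [[-145,-55,-96],[0,0,25],91],
  [[-190,-73,-96],[0,0,33],60],
  [[-236,-90,-96],[0,0,41],60],
  [[-282,-108,-96],[0,0,49],60],
])

```text
time_s: 0.95
position: [0.4794, 0.3413, 0.3099]
orientation: [0.611, 0.792, -0.0, -0.0]
ft_force: [-0.1, 0.7, -0.6]
width: 0.769
grip_force: 0.0
```

```bash
python3 -c "
from h import *
to([.606,.207,.31],-30)"
```

```text
t 0.95 pos [0.4794 0.3413 0.3099] yaw 14.73 F [-0.1  0.7 -0.6] w 70.13045303149168 q [0.52 0.37 1.29 0.   1.48 0.26]
  shift [-162.    88.3   -0.2] turn z 44.73
```

```bash
python3 -c "
from h import *
c=snap('side','s1.png');t=snap('top')
for n,f in(('s',c),('t',t)):print(n,proj(f,[.606,.207,.216]),proj(f,[.606,.207,.174]))
u,v=proj(c,[.606,.207,.195]).astype(int)
a=cv2.imread('pics/s1.png');b=cv2.resize(a[v-45:v+45,u-60:u+60],None,fx=5,fy=5,interpolation=2)
u2,v2=proj(t,[.606,.207,.195]).astype(int);d=cv2.resize(t['frame'][v2-20:v2+20,u2-20:u2+20,::-1],None,fx=5,fy=5,interpolation=2)
b[:200,400:]=d;print(u,v,u2,v2);cv2.imwrite('pics/z2.png',b)
"
```

```text
s [199.6768785  204.99417335] [200.53951676 212.25103843]
t [184.06732409 158.87708399] [185.6742747  161.89538931]
200 208 184 160
```

View pics/z2.png

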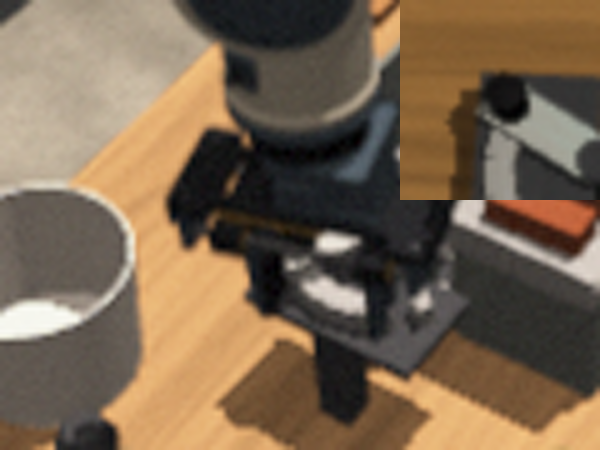

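The gripper hides the knob from the side camera. The top inset puts the knob top at pixel (184.9,159.3), so the knob is at about (0.605, 0.205). I'll hover there and descend.

>>> drive_tool([
  [[-40,22,0],[0,0,8.5],60],
  [[-80,43,0],[0,0,17],60],
  [[-120,64,0],[0,0,25],60],
  [[-164,87,0],[0,0,33],60],
  [[-164,87,0],[0,0,41],60],
  [[-164,87,20],[0,0,44.7],60],
  [[-164,87,60],[0,0,44.7],60],
  [[-164,87,80],[0,0,44.7],60],
])

```text
time_s: 1.85
position: [0.6037, 0.207, 0.2269]
orientation: [0.864, 0.503, -0.002, -0.001]
ft_force: [-1.0, 0.3, -0.3]
width: 0.66
grip_force: 0.0
```

```bash
python3 -c "
from h import *
to([.605,.205,.182],-30)
c=snap('side');u,v=proj(c,[.605,.205,.195]).astype(int);print(u,v,proj(c,observe()['position']))
cv2.imwrite('pics/z3.png',cv2.resize(c['frame'][v-35:v+25,u-35:u+35,::-1],None,fx=8,fy=8,interpolation=2))
"
```

```text
t 1.85 pos [0.6037 0.207  0.2269] yaw -29.64 F [-1.   0.3 -0.3] w 60.210693117236474 q [0.24 0.5  1.29 0.   1.35 0.75]
  shift [-1.   2.2 44.9] turn z 0.36
200 208 [200.23648775 203.78458907]
```

View pics/z3.png

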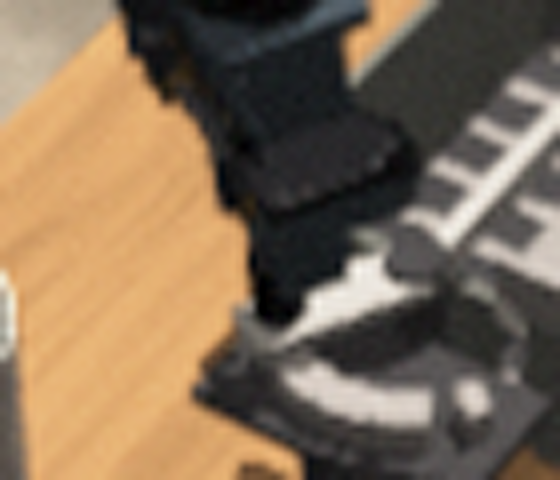

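The finger lies in front of the knob, and the knob's base at about (199.5,212) matches the prediction to a pixel. Descending and closing softly.

>>> drive_tool([
  [[0,1,10],[0,0,0],60],
  [[0,1,20],[0,0,0],60],
  [[0,1,30],[0,0,0],60],
  [[0,1,40],[0,0,0],60],
  [[0,1,45],[0,0,0],60],
  [[0,1,45],[0,0,0],45],
  [[0,1,45],[0,0,0],35],
  [[0,1,45],[0,0,0],32],
], grip_force=5)

```text
time_s: 2.7
position: [0.6063, 0.2068, 0.1854]
orientation: [0.864, 0.503, 0.0, 0.0]
ft_force: [5.5, -3.1, 1.1]
width: 0.428
grip_force: 3.5
```

>>> drive_tool([
  [[0,0,0],[0,0,0],28],
  [[0,0,0],[0,0,0],26],
  [[0,0,0],[0,0,0],20],
  [[0,0,0],[0,0,0],20],
  [[0,0,0],[0,0,0],20],
])

```text
time_s: 3.2
position: [0.6076, 0.2061, 0.1856]
orientation: [0.865, 0.503, 0.001, 0.001]
ft_force: [8.8, -5.8, -1.8]
width: 0.338
grip_force: 5.0
```

```bash
python3 -c "
from h import *
to([.605,.205,.182],-30)
"
```

```text
t 3.2 pos [0.6076 0.2061 0.1856] yaw -29.66 F [ 8.8 -5.8 -1.8] w 30.851651541756237 q [ 0.23  0.54  1.34 -0.    1.26  0.75]
  shift [-2.3 -1.7  3.6] turn z 0.34
```

>>> drive_tool([
  [[0,2,0],[0,0,0],20],
  [[0,3,0],[0,0,0],20],
  [[0,3,0],[0,0,0],20],
  [[0,3,0],[0,0,0],20],
])

```text
time_s: 3.6
position: [0.6093, 0.2051, 0.1855]
orientation: [0.864, 0.503, 0.001, 0.001]
ft_force: [5.7, -3.2, 1.0]
width: 0.304
grip_force: 5.0
```

>>> drive_tool([
  [[0,2,0],[0,0,0],15],
  [[0,2,0],[0,0,0],15],
  [[0,2,0],[0,0,0],15],
  [[0,2,-4],[0,0,0],15],
  [[0,2,-8],[0,0,0],15],
  [[0,2,-12],[0,0,0],15],
  [[0,2,-16],[0,0,0],15],
  [[0,2,-17],[0,0,0],15],
], grip_force=40)

```text
time_s: 4.4
position: [0.61, 0.2046, 0.2021]
orientation: [0.864, 0.503, -0.0, -0.0]
ft_force: [0.5, 5.2, -7.1]
width: 0.298
grip_force: 40.0
```

```bash
cat > arc.py <<'E'
from h import *
# tool-frame rows for rotating about the pivot from here: angle steps in deg (ccw +)
import sys
piv=np.array([.5713,.1415]);o=observe();R=Ro.from_quat(o["orientation"]);p=o["position"]
to(p,0)
print("radius",np.hypot(*(p[:2]-piv)),"ang",np.degrees(np.arctan2(*(p[:2]-piv)[::-1])))
for a in map(float,sys.argv[1:]):
    q=p.copy();q[:2]=piv+Ro.from_euler("z",a,degrees=True).as_matrix()[:2,:2]@(p[:2]-piv)
    print(a,(R.inv().apply(q-p)*1000).round(1))
E
python3 arc.py 5 10 15 20 25 30 35 40 45 50 55 60 65 70 74
```

```text
t 4.4 pos [0.61   0.2046 0.2021] yaw -29.64 F [ 0.5  5.2 -7.1] w 27.170466544660375 q [0.23 0.53 1.31 0.   1.3  0.75]
  shift [0. 0. 0.] turn z -29.64
radius 0.07398593416418786 ang 58.50607924973693
5.0 [-0.1 -6.5  0. ]
10.0 [ -0.7 -12.9   0. ]
15.0 [ -1.9 -19.2   0. ]
20.0 [ -3.6 -25.4   0. ]
25.0 [ -5.9 -31.5   0. ]
30.0 [ -8.7 -37.3   0. ]
35.0 [-12.  -42.8   0. ]
40.0 [-15.8 -48.1   0. ]
45.0 [-20. -53.   0.]
50.0 [-24.6 -57.5   0. ]
55.0 [-29.6 -61.6   0. ]
60.0 [-34.9 -65.2   0. ]
65.0 [-40.5 -68.4   0. ]
70.0 [-46.4 -71.1   0. ]
74.0 [-51.3 -72.8   0. ]
```

>>> drive_tool([
  [[0,-3,0],[0,0,-2.5],15],
  [[0,-6.5,0],[0,0,-5],15],
  [[-0.5,-13,0],[0,0,-10],15],
  [[-2,-19,0],[0,0,-15],15],
  [[-3.6,-25.4,0],[0,0,-20],15],
  [[-6,-31.5,0],[0,0,-25],15],
  [[-8.7,-37.3,0],[0,0,-30],15],
])

```text
time_s: 5.1
position: [0.5728, 0.2145, 0.2015]
orientation: [0.704, 0.711, -0.001, 0.0]
ft_force: [1.0, -4.4, -6.5]
width: 0.297
grip_force: 40.0
```

```bash
python3 arc.py 5 10 15 20 25 30 35 40 45
```

```text
t 5.1 pos [0.5728 0.2145 0.2015] yaw 0.57 F [ 1.  -4.4 -6.5] w 27.076727254258813 q [ 0.26  0.49  1.39 -0.    1.26  0.25]
  shift [0. 0. 0.] turn z 0.57
radius 0.07298871245572888 ang 88.86017571515211
5.0 [-0.1 -6.4  0. ]
10.0 [ -0.7 -12.7   0. ]
15.0 [ -1.9 -19.    0. ]
20.0 [ -3.7 -25.1   0. ]
25.0 [ -5.9 -31.    0.1]
30.0 [ -8.7 -36.8   0.1]
35.0 [-11.9 -42.2   0.1]
40.0 [-15.7 -47.4   0.1]
45.0 [-19.8 -52.2   0.1]
```

>>> drive_tool([
  [[0,-6.4,0],[0,0,-5],15],
  [[-0.7,-12.7,0],[0,0,-10],15],
  [[-1.9,-19,0],[0,0,-15],15],
  [[-3.7,-25,0],[0,0,-20],15],
  [[-6,-31,0],[0,0,-25],15],
  [[-8.7,-37,0],[0,0,-30],15],
  [[-12,-42,0],[0,0,-35],15],
  [[-15.7,-47.4,0],[0,0,-40],15],
])

```text
time_s: 5.9
position: [0.5264, 0.1982, 0.2019]
orientation: [0.418, 0.908, -0.001, 0.001]
ft_force: [4.8, -6.3, -6.4]
width: 0.297
grip_force: 40.0
```

>>> drive_tool([
  [[0,-2,0],[0,0,-2],15],
  [[0,-4,0],[0,0,-3],15],
  [[0,-5.5,0],[0,0,-4],15],
  [[0,-5.5,0],[0,0,-4],15],
])

```text
time_s: 6.3
position: [0.5228, 0.1949, 0.2022]
orientation: [0.388, 0.922, -0.0, 0.001]
ft_force: [5.6, -1.2, -5.8]
width: 0.298
grip_force: 40.0
```

```bash
python3 arc.py 5
```

```text
t 6.3 pos [0.5228 0.1949 0.2022] yaw 44.38 F [ 5.6 -1.2 -5.8] w 27.219545482099168 q [ 0.25  0.41  1.53 -0.    1.2  -0.52]
  shift [0. 0. 0.] turn z 44.38
radius 0.07215843958021774 ang 132.2547926774172
5.0 [-0.  -6.3 -0. ]
```

>>> drive_tool([
  [[0,-1.5,0],[0,0,-0.5],15],
  [[0,-2,0],[0,0,-0.5],15],
  [[0,-2,0],[0,0,-0.5],15],
])

```text
time_s: 6.6
position: [0.5227, 0.1947, 0.2027]
orientation: [0.384, 0.923, 0.001, 0.002]
ft_force: [10.2, 6.2, -5.5]
width: 0.297
grip_force: 40.0
```

>>> drive_tool([
  [[0,0,4],[0,0,0],15],
  [[0,0,8],[0,0,0],15],
  [[0,0,12],[0,0,0],15],
  [[0,0,16],[0,0,0],15],
  [[0,0,17],[0,0,0],15],
], grip_force=15)

```text
time_s: 7.1
position: [0.523, 0.1947, 0.1868]
orientation: [0.384, 0.923, 0.002, 0.002]
ft_force: [2.9, 1.9, 21.6]
width: 0.306
grip_force: 15.0
```

>>> drive_tool([
  [[0,0,-1],[0,0,0],30],
  [[0,0,-1],[0,0,0],50],
  [[0,0,-1],[0,0,0],60],
  [[0,0,-1],[0,0,0],60],
  [[0,0,-30],[0,0,0],60],
  [[0,0,-60],[0,0,0],40],
  [[0,0,-100],[0,0,0],20],
  [[0,0,-110],[0,0,0],0],
])

```text
time_s: 7.9
position: [0.5218, 0.1945, 0.2988]
orientation: [0.384, 0.923, 0.001, 0.002]
ft_force: [0.2, 0.0, 0.4]
width: 0.425
grip_force: 0.0
```

Run:
```python
from h import *
to([.36,.07,.30],0)
c=snap("top","t2.png")
for b in blobs(c,(0,130,60),(15,255,255),.172,(205,150,305,230)): print(b[0],b[1],b[2].round(3).tolist())
cv2.imwrite('pics/z4.png',cv2.resize(c['frame'][120:240,165:315,::-1],None,fx=4,fy=4,interpolation=2))
```

```text
t 7.9 pos [0.5218 0.1945 0.2988] yaw 44.86 F [0.2 0.  0.4] w 38.798517183843146 q [ 0.25  0.32  1.39 -0.    1.42 -0.53]
  shift [  25.9 -202.5   -2.1] turn z 44.86
(272.840087890625, 200.7614288330078) [ 0.47231349 -0.10599462] [[0.51, -0.085], [0.513, -0.12], [0.435, -0.126], [0.432, -0.092]]
(224.0, 201.0) [0.46775903 0.06593704] [[0.511, 0.081], [0.511, 0.053], [0.425, 0.051], [0.425, 0.079]]
(238.3606719970703, 200.0327911376953) [0.47230338 0.01549981] [[0.43, 0.034], [0.518, 0.029], [0.515, -0.004], [0.427, 0.002]]
```

View pics/z4.png

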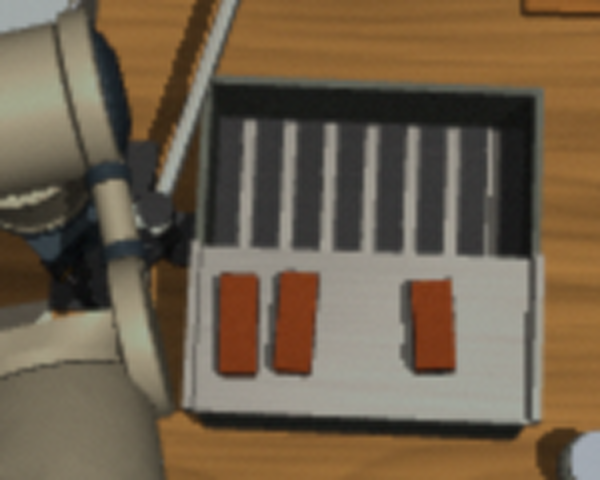

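The gate is open, the chute is clear, and three pieces lie on the shelf. Next I push them one at a time with the fingers closed and tool y along world x.

>>> drive_tool([
  [[1,-40,0],[0,0,8.5],0],
  [[2,-80,0],[0,0,17],0],
  [[3,-120,0],[0,0,25.5],0],
  [[4,-160,0],[0,0,34],0],
  [[5.5,-188,0],[0,0,42],0],
  [[5.5,-188,45],[0,0,44.9],0],
  [[5.5,-188,90],[0,0,44.9],0],
  [[5.5,-188,120],[0,0,44.9],0],
])

```text
time_s: 8.75
position: [0.3814, 0.0652, 0.1722]
orientation: [0.708, 0.707, -0.001, -0.001]
ft_force: [0.7, -0.1, -0.1]
width: 0.007
grip_force: 0.0
```

>>> drive_tool([
  [[0,0,15],[0,0,0],0],
  [[0,0,28],[0,0,0],0],
  [[0,0,28],[0,0,0],0],
])

```text
time_s: 9.05
position: [0.3816, 0.0654, 0.145]
orientation: [0.707, 0.707, -0.002, -0.002]
ft_force: [0.2, -0.1, -0.3]
width: 0.006
grip_force: 0.0
```

Run:
```python
from h import *
to([.575,.066,.150],0)
c=snap("top")
for b in blobs(c,(0,130,60),(15,255,255),.172,(205,150,305,230)): print(b[0],b[1])
```

```text
t 9.05 pos [0.3816 0.0654 0.145 ] yaw -0.04 F [ 0.2 -0.1 -0.3] w 0.5149626081446146 q [ 0.02  0.27  1.98 -0.    0.89  0.02]
  shift [  0.7 193.3  -5.8] turn z -0.04
(272.840087890625, 200.7614288330078) [ 0.47231349 -0.10599462]
```

>>> drive_tool([
  [[0,15,-2],[0,0,0],0],
  [[0,28,-2],[0,0,0],0],
  [[0,40,-2],[0,0,0],0],
  [[0,52,-2],[0,0,0],0],
  [[0,64,-2],[0,0,0],0],
  [[0,76,-2],[0,0,0],0],
  [[0,88,-2],[0,0,0],0],
  [[0,100,-2],[0,0,0],0],
])

```text
time_s: 9.9
position: [0.4844, 0.0654, 0.1489]
orientation: [0.707, 0.707, -0.0, -0.0]
ft_force: [-0.9, 0.6, 1.4]
width: 0.006
grip_force: 0.7
```

>>> drive_tool([
  [[0,12,0],[0,0,0],0],
  [[0,24,0],[0,0,0],0],
  [[0,36,0],[0,0,0],0],
  [[0,48,0],[0,0,0],0],
  [[0,60,0],[0,0,0],0],
  [[0,72,0],[0,0,0],0],
  [[0,84,0],[0,0,0],0],
  [[0,94,0],[0,0,0],0],
])

```text
time_s: 10.7
position: [0.5786, 0.0653, 0.1489]
orientation: [0.707, 0.707, 0.0, 0.0]
ft_force: [0.3, -1.0, -0.3]
width: 0.008
grip_force: 0.0
```

Run:
```python
from h import *
to([.385,.016,.25],0)
c=snap("side","s3.png");u,v=proj(c,[.55,-.04,.14]).astype(int)
cv2.imwrite('pics/z5.png',cv2.resize(c['frame'][v-60:v+60,u-75:u+75,::-1],None,fx=4,fy=4,interpolation=2))
```

```text
t 10.7 pos [0.5786 0.0653 0.1489] yaw -0.05 F [ 0.3 -1.  -0.3] w 0.717595878064801 q [ 0.01  0.5   1.53 -0.    1.11  0.01]
  shift [ -49.5 -193.5 -101.1] turn z -0.05
```

View pics/z5.png

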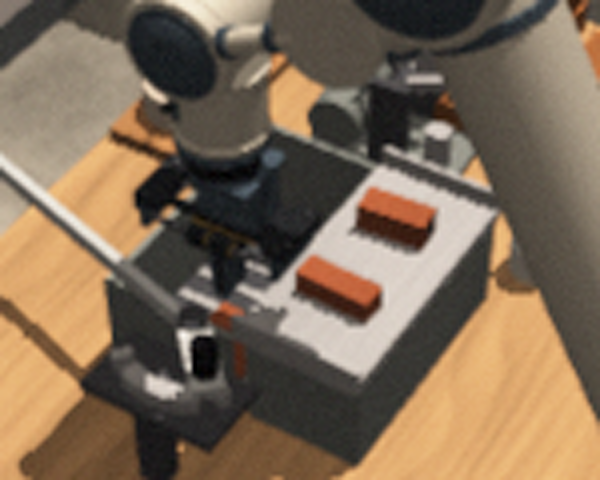

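The first piece is off the shelf and the knob stands at (203,355) on the tail. Some terracotta shows near (230,335), so I'll check the chute from above after retracting.

>>> drive_tool([
  [[0,0,-50],[0,0,0],0],
  [[-10,-40,-60],[0,0,0],0],
  [[-25,-85,-60],[0,0,0],0],
  [[-40,-130,-60],[0,0,0],0],
  [[-49.5,-175,-60],[0,0,0],0],
  [[-49.5,-196,-30],[0,0,0],0],
  [[-49.5,-196,0],[0,0,0],0],
  [[-49.5,-196,0],[0,0,0],0],
])

```text
time_s: 11.55
position: [0.3793, 0.0161, 0.1472]
orientation: [0.708, 0.707, -0.001, -0.002]
ft_force: [-0.2, -0.0, 0.1]
width: 0.004
grip_force: 0.0
```

Run:
```python
from h import *
to([.578,.016,.148],0)
c=snap("top","t3.png")
for b in blobs(c,(0,130,60),(15,255,255),.172,(165,130,305,230),10): print(b[0],b[1])
d=snap("side")
for b in blobs(d,(0,130,60),(15,255,255),.172,(170,130,305,250),5): print("side",b[0],b[1])
a=cv2.resize(c['frame'][130:240,165:265,::-1],None,fx=4,fy=4,interpolation=2)
b=cv2.resize(d['frame'][150:260,190:290,::-1],None,fx=4,fy=4,interpolation=2)
cv2.imwrite('pics/z6.png',np.hstack([a,b]))
```

```text
t 11.55 pos [0.3793 0.0161 0.1472] yaw -0.06 F [-0.2 -0.   0.1] w 0.3657358701451979 q [-0.12  0.26  1.99 -0.    0.89 -0.11]
  shift [ 1.000e-01  1.987e+02 -1.700e+00] turn z -0.06
(189.5, 218.5) [0.40311991 0.18442938]
(199.0, 214.0) [0.41969895 0.1519252 ]
(184.19461059570312, 206.73243713378906) [0.44433917 0.20491239]
(272.8045654296875, 200.7639617919922) [ 0.47230174 -0.10586958]
(239.0, 191.5) [0.50295859 0.01405945]
(226.5, 174.5) [0.5635657  0.06012728]
side (229.65618896484375, 241.01644897460938) [0.42992885 0.26899421]
side (181.2379150390625, 235.5447998046875) [0.60104969 0.33982476]
side (228.5, 215.5) [0.50228801 0.16355976]
side (225.2000274658203, 204.6000213623047) [0.54560858 0.120466  ]
side (180.6095733642578, 210.09698486328125) [0.68229574 0.23660184]
side (299.5, 198.0) [ 0.30262826 -0.0671023 ]
side (253.0255584716797, 197.4452667236328) [0.46901491 0.02791492]
side (201.97946166992188, 179.55479431152344) [0.71178836 0.04693251]
side (191.75003051757812, 172.75001525878906) [0.77525529 0.03410822]
side (292.2926940917969, 156.13417053222656) [ 0.44710239 -0.29260088]
side (222.54275512695312, 146.8397216796875) [ 0.75820615 -0.18583926]
```

View pics/z6.png

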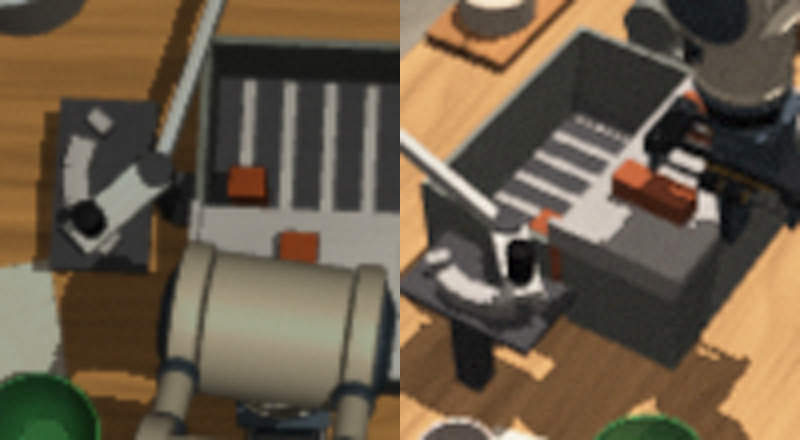

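Piece A stands on end inside the chute near (0.56, 0.06), and its top is about 100 mm high, below the wall. Pushing piece B.

>>> drive_tool([
  [[0,15,0],[0,0,0],0],
  [[0,28,0],[0,0,0],0],
  [[0,40,0],[0,0,0],0],
  [[0,52,0],[0,0,0],0],
  [[0,64,0],[0,0,0],0],
  [[0,76,0],[0,0,0],0],
  [[0,88,0],[0,0,0],0],
  [[0,100,0],[0,0,0],0],
])

```text
time_s: 12.45
position: [0.4824, 0.0159, 0.1489]
orientation: [0.707, 0.707, -0.0, -0.0]
ft_force: [-1.3, -0.6, 1.9]
width: 0.003
grip_force: 0.9
```

>>> drive_tool([
  [[0,12,0],[0,0,0],0],
  [[0,24,0],[0,0,0],0],
  [[0,36,0],[0,0,0],0],
  [[0,48,0],[0,0,0],0],
  [[0,60,0],[0,0,0],0],
  [[0,72,0],[0,0,0],0],
  [[0,84,0],[0,0,0],0],
  [[0,97,0],[0,0,0],0],
])

```text
time_s: 13.25
position: [0.5793, 0.0158, 0.1489]
orientation: [0.707, 0.707, -0.0, -0.0]
ft_force: [0.5, 0.0, 0.4]
width: 0.006
grip_force: 0.0
```

>>> drive_tool([
  [[0,0,-50],[0,0,0],0],
  [[-20,-40,-60],[0,0,0],0],
  [[-50,-80,-60],[0,0,0],0],
  [[-80,-115,-60],[0,0,0],0],
  [[-110,-150,-60],[0,0,0],0],
  [[-123,-180,-60],[0,0,0],0],
  [[-123,-190,-60],[0,0,0],0],
  [[-123,-190,-60],[0,0,0],0],
])

```text
time_s: 14.05
position: [0.3878, -0.1072, 0.2092]
orientation: [0.708, 0.706, 0.0, -0.0]
ft_force: [0.9, 0.4, -0.0]
width: 0.005
grip_force: 0.0
```

Run:
```python
from h import *
to([.385,-.107,.147],0)
c=snap("top")
for b in blobs(c,(0,130,60),(15,255,255),.172,(205,130,305,230),10): print(b[0],b[1])
d=snap("side")
cv2.imwrite('pics/z7.png',np.hstack([cv2.resize(f[y:y+100,x:x+100,::-1],None,fx=4,fy=4,interpolation=2) for f,x,y in((c['frame'],205,140),(d['frame'],210,140))]))
```

```text
t 14.05 pos [ 0.3878 -0.1072  0.2092] yaw -0.13 F [ 0.9  0.4 -0. ] w 0.44280480796521815 q [-0.42  0.19  1.86  0.    1.09 -0.42]
  shift [ 0.2 -2.8 62.2] turn z -0.13
(207.5, 198.5) [0.475443   0.12430889]
(239.0, 176.5) [0.55725424 0.01549737]
(226.5, 175.5) [0.55992179 0.06001352]
```

View pics/z7.png

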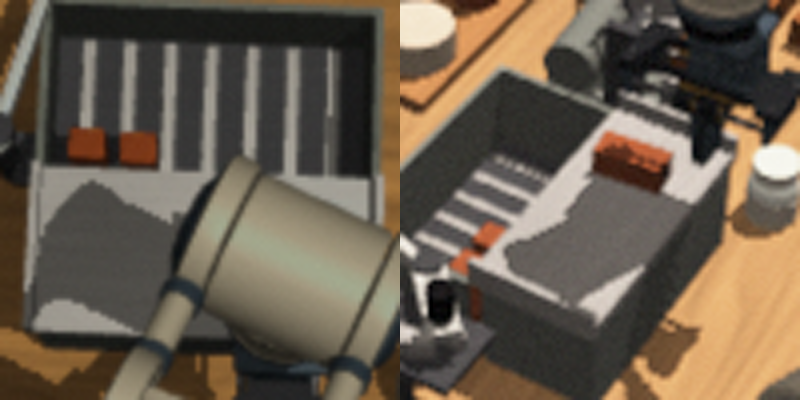

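Both fallen pieces stand in the chute at the shelf side. I'll check that piece C has not moved, using its side-view position of about (268.5,180).

Run:
```python
from h import *
d=snap("side");print(proj(d,[.4725,-.106,.158]))
m=[b for b in blobs(d,(0,130,40),(15,255,255),.158,(250,165,285,195),20)]
for b in m:print(b[0],b[1])
```

```text
[267.75913233 180.45493264]
(267.050048828125, 179.84999084472656) [ 0.47699944 -0.10779064]
```

>>> drive_tool([
  [[0,-5,25],[0,0,0],0],
  [[0,-8,45],[0,0,0],0],
  [[0,-8,61],[0,0,0],0],
  [[0,-8,61],[0,0,0],0],
])

```text
time_s: 14.6
position: [0.3804, -0.1063, 0.1465]
orientation: [0.707, 0.707, -0.0, -0.001]
ft_force: [0.3, 0.4, 1.3]
width: 0.009
grip_force: 0.0
```

>>> drive_tool([
  [[0,15,-1],[0,0,0],0],
  [[0,28,-1],[0,0,0],0],
  [[0,40,-1],[0,0,0],0],
  [[0,52,-1],[0,0,0],0],
  [[0,64,-1],[0,0,0],0],
  [[0,76,-1],[0,0,0],0],
  [[0,88,-1],[0,0,0],0],
  [[0,100,-1],[0,0,0],0],
])

```text
time_s: 15.4
position: [0.4813, -0.1071, 0.1489]
orientation: [0.707, 0.707, -0.0, -0.0]
ft_force: [-1.4, 0.1, 1.0]
width: 0.003
grip_force: 0.7
```

>>> drive_tool([
  [[0,12,0],[0,0,0],0],
  [[0,24,0],[0,0,0],0],
  [[0,36,0],[0,0,0],0],
  [[0,48,0],[0,0,0],0],
  [[0,60,0],[0,0,0],0],
  [[0,72,0],[0,0,0],0],
  [[0,84,0],[0,0,0],0],
  [[0,97,0],[0,0,0],0],
])

```text
time_s: 16.2
position: [0.5782, -0.1072, 0.1489]
orientation: [0.707, 0.707, -0.0, -0.0]
ft_force: [-0.0, 0.2, 0.2]
width: 0.004
grip_force: 0.0
```

>>> drive_tool([
  [[0,0,-50],[0,0,0],0],
  [[0,0,-100],[0,0,0],0],
  [[40,-10,-140],[0,0,0],20],
  [[85,-20,-150],[0,0,0],40],
  [[130,-30,-150],[0,0,0],60],
  [[170,-40,-150],[0,0,0],60],
  [[210,-50,-150],[0,0,0],60],
  [[230,-55,-150],[0,0,0],60],
])

```text
time_s: 17.0
position: [0.5218, 0.1258, 0.2992]
orientation: [0.707, 0.707, 0.0, -0.0]
ft_force: [0.2, -0.8, -0.5]
width: 0.499
grip_force: 0.0
```

Run:
```python
from h import *
to([.5225,.1948,.28],44.8)
c=snap("top")
for b in blobs(c,(0,130,60),(15,255,255),.1,(205,130,305,230),10): print(b[0],b[1])
cv2.imwrite('pics/z8.png',cv2.resize(c['frame'][120:240,165:365,::-1],None,fx=4,fy=4,interpolation=2))
```

```text
t 17.0 pos [0.5218 0.1258 0.2992] yaw 0.06 F [ 0.2 -0.8 -0.5] w 45.509265403925525 q [0.12 0.29 1.43 0.   1.41 0.12]
  shift [69.   0.8 19.2] turn z -44.74
(239.0, 175.5) [0.57729861 0.01788544]
(226.5, 175.5) [0.5762825  0.06419512]
(273.0, 165.5) [ 0.6182306  -0.10765189]
```

View pics/z8.png

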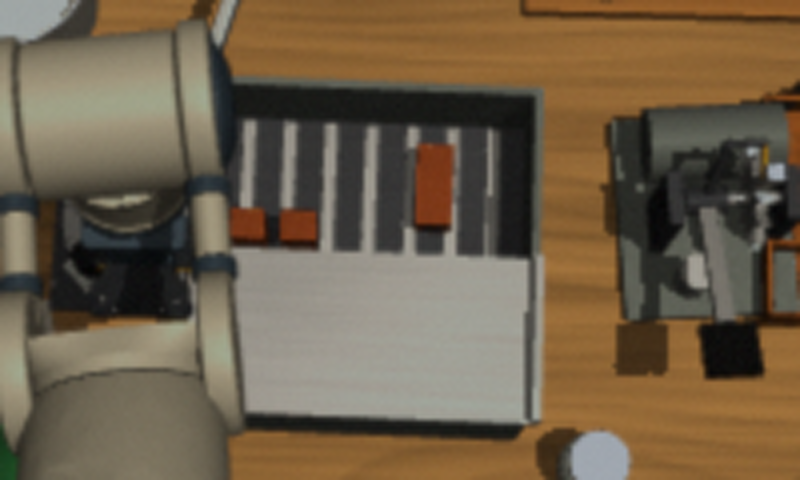

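All three pieces are in the chute and the shelf is empty. Now I re-grip the knob at its known place, about (0.523, 0.195).

>>> drive_tool([
  [[25,1,0],[0,0,-8.5],60],
  [[50,1,0],[0,0,-17],60],
  [[69,1,0],[0,0,-25.5],60],
  [[69,1,0],[0,0,-34],60],
  [[69,1,0],[0,0,-42],60],
  [[69,1,30],[0,0,-44.7],60],
  [[69,1,60],[0,0,-44.7],60],
  [[69,1,70],[0,0,-44.7],60],
])

```text
time_s: 17.85
position: [0.5226, 0.1915, 0.2265]
orientation: [0.386, 0.923, -0.001, -0.001]
ft_force: [-0.4, -0.2, -0.2]
width: 0.661
grip_force: 0.0
```

>>> drive_tool([
  [[0,0,12],[0,0,0],60],
  [[0,0,24],[0,0,0],60],
  [[0,0,36],[0,0,0],60],
  [[0,0,42],[0,0,0],60],
  [[0,0,42],[0,0,0],45],
  [[0,0,42],[0,0,0],35],
  [[0,0,42],[0,0,0],20],
  [[0,0,42],[0,0,0],20],
], grip_force=5)

```text
time_s: 18.65
position: [0.5238, 0.1919, 0.1874]
orientation: [0.385, 0.923, 0.0, 0.0]
ft_force: [-0.0, 0.1, 0.7]
width: 0.336
grip_force: 0.0
```

>>> drive_tool([
  [[0,0,0],[0,0,0],20],
  [[0,0,0],[0,0,0],20],
  [[0,0,0],[0,0,0],20],
  [[0,0,0],[0,0,0],20],
])

```text
time_s: 19.05
position: [0.5247, 0.1927, 0.1875]
orientation: [0.385, 0.923, 0.001, 0.001]
ft_force: [4.8, 6.1, -2.1]
width: 0.306
grip_force: 5.0
```

```bash
python3 arc.py
```

```text
t 19.05 pos [0.5247 0.1927 0.1875] yaw 44.65 F [ 4.8  6.1 -2.1] w 27.866745165408464 q [ 0.24  0.43  1.55  0.    1.16 -0.54]
  shift [0. 0. 0.] turn z 44.65
radius 0.06923384462358223 ang 132.28342185044343
```

>>> drive_tool([
  [[2,1.5,0],[0,0,0],20],
  [[3,1.5,0],[0,0,0],20],
])

```text
time_s: 19.25
position: [0.5235, 0.1948, 0.1874]
orientation: [0.385, 0.923, 0.0, 0.001]
ft_force: [5.6, -4.6, -0.4]
width: 0.308
grip_force: 5.0
```

>>> drive_tool([
  [[0,0,0],[0,0,0],15],
  [[0,0,0],[0,0,0],15],
  [[0,0,-4],[0,0,0],15],
  [[0,0,-8],[0,0,0],15],
  [[0,0,-12],[0,0,0],15],
  [[0,0,-17],[0,0,0],15],
  [[0,0,-17],[0,0,0],15],
], grip_force=40)

```text
time_s: 19.95
position: [0.5233, 0.1946, 0.2044]
orientation: [0.385, 0.923, 0.0, 0.001]
ft_force: [6.7, -2.9, -6.5]
width: 0.297
grip_force: 40.0
```

```bash
python3 arc.py -5 -10 -15 -20 -25 -30 -35 -40
```

```text
t 19.95 pos [0.5233 0.1946 0.2044] yaw 44.65 F [ 6.7 -2.9 -6.5] w 27.1099024576777 q [ 0.25  0.41  1.53 -0.    1.21 -0.53]
  shift [0. 0. 0.] turn z 44.65
radius 0.07162203618184751 ang 132.09281579687246
-5.0 [-0.6  6.2  0. ]
-10.0 [-1.6 12.4  0. ]
-15.0 [-3.3 18.4  0. ]
-20.0 [-5.4 24.3  0. ]
-25.0 [-8.1 29.9  0. ]
-30.0 [-11.2  35.3   0. ]
-35.0 [-14.8  40.5   0.1]
-40.0 [-18.8  45.2   0.1]
```

>>> drive_tool([
  [[-0.6,6.2,0],[0,0,5],15],
  [[-1.6,12.4,0],[0,0,10],15],
  [[-3,18.4,0],[0,0,15],15],
  [[-5.2,24.3,0],[0,0,20],15],
  [[-8,30,0],[0,0,25],15],
  [[-11,35.5,0],[0,0,30],15],
  [[-14.5,41,0],[0,0,35],15],
  [[-18.5,46,0],[0,0,40],15],
])

```text
time_s: 20.75
position: [0.5686, 0.2143, 0.2037]
orientation: [0.679, 0.734, -0.0, 0.0]
ft_force: [3.4, -0.3, -6.2]
width: 0.297
grip_force: 40.0
```

```bash
python3 arc.py -5 -10 -15 -20 -25 -30 -33
```

```text
t 20.75 pos [0.5686 0.2143 0.2037] yaw 4.47 F [ 3.4 -0.3 -6.2] w 27.10644546563839 q [ 0.26  0.48  1.4  -0.    1.26  0.18]
  shift [0. 0. 0.] turn z 4.47
radius 0.07287928042594123 ang 92.11925018129145
-5.0 [-0.5  6.3  0. ]
-10.0 [-1.6 12.6  0. ]
-15.0 [-3.3 18.7  0. ]
-20.0 [-5.4 24.7  0. ]
-25.0 [-8.1 30.5  0. ]
-30.0 [-11.3  36.    0. ]
-33.0 [-13.4  39.2   0. ]
```

>>> drive_tool([
  [[-0.5,6.3,0],[0,0,5],15],
  [[-1.6,12.6,0],[0,0,10],15],
  [[-3.3,18.7,0],[0,0,15],15],
  [[-5.4,24.7,0],[0,0,20],15],
  [[-8,30.5,0],[0,0,25],15],
  [[-11.3,36,0],[0,0,30],15],
  [[-13,39.2,0],[0,0,33],15],
  [[-13.5,40,0],[0,0,34],15],
])

```text
time_s: 21.55
position: [0.6103, 0.2044, 0.2038]
orientation: [0.864, 0.504, 0.001, 0.0]
ft_force: [6.8, 4.0, -7.3]
width: 0.296
grip_force: 40.0
```

>>> drive_tool([
  [[0,1,0],[0,0,0],15],
  [[0,2,0],[0,0,0],15],
  [[0,2,0],[0,0,0],15],
])

```text
time_s: 21.85
position: [0.6113, 0.2038, 0.2037]
orientation: [0.863, 0.505, 0.001, -0.0]
ft_force: [4.5, 7.1, -6.9]
width: 0.297
grip_force: 40.0
```

```bash
python3 arc.py -1
```

```text
t 21.85 pos [0.6113 0.2038 0.2037] yaw -29.34 F [ 4.5  7.1 -6.9] w 27.121498241717045 q [0.23 0.53 1.31 0.   1.3  0.74]
  shift [0. 0. 0.] turn z -29.34
radius 0.07404485460749681 ang 57.330218453940745
-1.0 [-0.1  1.3 -0. ]
```

>>> drive_tool([
  [[0,1.5,0],[0,0,0.5],15],
  [[0,2,0],[0,0,0.5],15],
  [[0,2,0],[0,0,0.5],15],
])

```text
time_s: 22.15
position: [0.6115, 0.2036, 0.2032]
orientation: [0.865, 0.501, -0.001, -0.002]
ft_force: [-3.6, 11.6, -7.8]
width: 0.3
grip_force: 40.0
```

>>> drive_tool([
  [[0,0,4],[0,0,0],15],
  [[0,0,8],[0,0,0],15],
  [[0,0,12],[0,0,0],15],
  [[0,0,16],[0,0,0],15],
  [[0,0,16],[0,0,0],15],
], grip_force=15)

```text
time_s: 22.65
position: [0.6114, 0.2034, 0.1874]
orientation: [0.865, 0.501, -0.001, -0.001]
ft_force: [-4.7, 10.5, -2.8]
width: 0.305
grip_force: 15.0
```

```bash
python3 arc.py -1
```

```text
t 22.65 pos [0.6114 0.2034 0.1874] yaw -29.82 F [-4.7 10.5 -2.8] w 27.79453879368168 q [0.23 0.55 1.33 0.   1.27 0.75]
  shift [0. 0. 0.] turn z -29.82
radius 0.07372625471217269 ang 57.077905914068914
-1.0 [-0.1  1.3 -0. ]
```

>>> drive_tool([
  [[0,0,-1],[0,0,0],30],
  [[0,0,-1],[0,0,0],50],
  [[0,0,-1],[0,0,0],60],
  [[0,0,-1],[0,0,0],60],
  [[0,0,-30],[0,0,0],60],
  [[0,0,-60],[0,0,0],40],
  [[0,0,-100],[0,0,0],20],
  [[0,0,-130],[0,0,0],0],
])

```text
time_s: 23.45
position: [0.613, 0.202, 0.3204]
orientation: [0.865, 0.501, 0.001, 0.0]
ft_force: [0.9, 0.9, -0.9]
width: 0.425
grip_force: 0.0
```

Run:
```python
from h import *
to([.453,-.367,.30],-90)
```

```text
t 23.45 pos [0.613  0.202  0.3204] yaw -29.86 F [ 0.9  0.9 -0.9] w 38.7850870065103 q [ 0.23  0.45  1.13 -0.    1.56  0.75]
  shift [-573.1  144.5   19.9] turn z 60.14
```

>>> drive_tool([
  [[-40,10,0],[0,0,8],0],
  [[-88,22,0],[0,0,16],0],
  [[-135,34,0],[0,0,24],0],
  [[-182,46,0],[0,0,32],0],
  [[-229,58,0],[0,0,40],0],
  [[-276,70,0],[0,0,48],0],
  [[-310,78,0],[0,0,56],0],
  [[-310,78,0],[0,0,60],0],
])

```text
time_s: 24.25
position: [0.525, -0.1095, 0.3182]
orientation: [1.0, -0.004, 0.0, 0.001]
ft_force: [1.5, -0.1, 0.5]
width: 0.006
grip_force: 0.0
```

Run:
```python
from h import *
c=snap("top");d=snap("side")
P=[ray(c,p,.184) for p in [(347.6,207.2)]];print(P)
cv2.imwrite('pics/z9.png',np.hstack([cv2.resize(f[y:y+100,x:x+90,::-1],None,fx=4,fy=4,interpolation=2) for f,x,y in((c['frame'],165,125),(c['frame'],305,125))]))
hsv=cv2.cvtColor(c["frame"],cv2.COLOR_RGB2HSV);k=cv2.inRange(hsv,(0,0,0),(180,255,45));s=np.zeros_like(k);s[195:222,330:365]=k[195:222,330:365]
for q in cv2.findContours(s,0,2)[0]:
    if cv2.contourArea(q)>60:
        r=cv2.minAreaRect(q);print(r,ray(c,r[0],.184))
to(P[0]+[0,0,.03],-90)
```

```text
[array([ 0.45300002, -0.36704435,  0.184     ])]
((352.19268798828125, 204.83412170410156), (16.34326934814453, 25.492708206176758), 65.224853515625) [ 0.46172697 -0.38324972  0.184     ]
t 24.35 pos [ 0.5258 -0.1067  0.3181] yaw -90.03 F [ 0.6  1.  -0.3] w 0.3899319516510196 q [-0.31  0.28  1.4  -0.    1.46  1.26]
  shift [-72.7 260.4 104.1] turn z -0.03
```

View pics/z9.png

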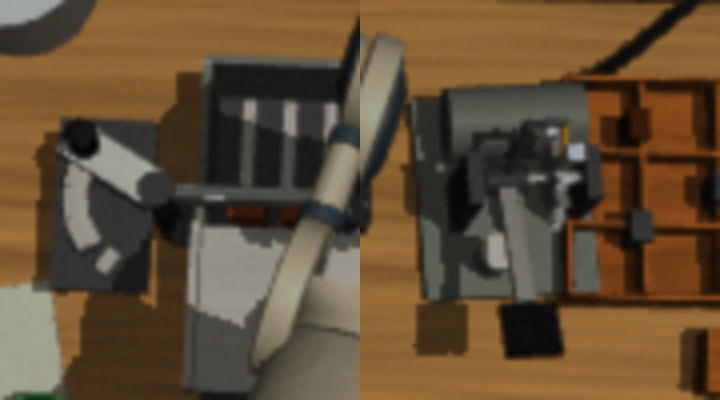

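The gate is shut with the knob at (82,140) in the left crop. The lever pad centre is at pixel (347.7,207.2), so about (0.453, -0.367). Moving above it.

>>> drive_tool([
  [[-12,45,0],[0,0,0],0],
  [[-26,92,0],[0,0,0],0],
  [[-40,138,0],[0,0,0],0],
  [[-54,184,0],[0,0,0],0],
  [[-68,230,0],[0,0,0],0],
  [[-77,260,30],[0,0,0],0],
  [[-77,260,70],[0,0,0],0],
  [[-77,260,104],[0,0,0],0],
])

```text
time_s: 25.15
position: [0.4497, -0.3661, 0.2123]
orientation: [1.0, 0.002, 0.0, -0.0]
ft_force: [0.8, -0.2, -1.0]
width: 0.003
grip_force: 0.0
```

>>> drive_tool([
  [[0,0,12],[0,0,0],0],
  [[0,0,24],[0,0,0],0],
  [[0,0,36],[0,0,0],0],
  [[0,0,48],[0,0,0],0],
  [[0,0,60],[0,0,0],0],
  [[0,0,72],[0,0,0],0],
])

```text
time_s: 25.75
position: [0.45, -0.366, 0.1415]
orientation: [1.0, 0.002, 0.0, 0.0]
ft_force: [-1.3, -0.4, 3.2]
width: 0.004
grip_force: 1.7
```

Run:
```python
from h import *
to([.448,-.367,.084],-90)
```

```text
t 25.75 pos [ 0.45   -0.366   0.1415] yaw -89.83 F [-1.3 -0.4  3.2] w 0.35641457626492584 q [-0.79  0.51  1.55 -0.    1.09  0.78]
  shift [-2.   0.9 57.5] turn z 0.17
```

Contact with the pad, and the force is as expected. Completing the first stroke.

>>> drive_tool([
  [[0,0,12],[0,0,0],0],
  [[0,0,24],[0,0,0],0],
  [[0,0,36],[0,0,0],0],
  [[0,0,46],[0,0,0],0],
  [[0,0,54],[0,0,0],0],
  [[0,0,58],[0,0,0],0],
  [[0,0,58],[0,0,0],0],
])

```text
time_s: 26.45
position: [0.4506, -0.3661, 0.0852]
orientation: [1.0, 0.001, 0.001, 0.001]
ft_force: [-5.3, 8.1, 36.6]
width: 0.004
grip_force: 17.7
```

>>> drive_tool([
  [[0,0,2],[0,0,0],0],
  [[0,0,2],[0,0,0],0],
])

```text
time_s: 26.65
position: [0.4508, -0.3661, 0.0843]
orientation: [1.0, 0.001, 0.001, 0.001]
ft_force: [-7.2, 11.0, 51.0]
width: 0.002
grip_force: 25.4
```

>>> drive_tool([
  [[0,0,-15],[0,0,0],0],
  [[0,0,-33],[0,0,0],0],
  [[0,0,-51],[0,0,0],0],
  [[0,0,-70],[0,0,0],0],
  [[0,0,-90],[0,0,0],0],
  [[0,0,-110],[0,0,0],0],
  [[0,0,-134],[0,0,0],0],
  [[0,0,-134],[0,0,0],0],
])

```text
time_s: 27.45
position: [0.4508, -0.3668, 0.2183]
orientation: [1.0, 0.001, 0.001, 0.001]
ft_force: [-0.0, -0.8, 0.9]
width: 0.003
grip_force: 0.0
```

Run:
```python
from h import *
c=snap("top");d=snap("side")
for th in (0,30,60,90):
    a=np.radians(th);X=[.603-.09*np.sin(a),-.412,.12+.09*np.cos(a)];print(th,proj(c,X),proj(d,X))
cv2.imwrite('pics/z10.png',np.hstack([cv2.resize(f[y:y+90,x:x+90,::-1],None,fx=4,fy=4,interpolation=2) for f,x,y in((c['frame'],310,130),(d['frame'],240,100))]))
to([.448,-.367,.13],-90)
```

```text
0 [361.2422915 163.956884 ] [274.85644538 125.69545357]
30 [360.73864449 177.26681744] [283.00805874 130.6053327 ]
60 [358.88898318 188.32877725] [288.65635956 138.24794745]
90 [356.28794236 194.00246068] [290.20689173 146.3686126 ]
t 27.55 pos [ 0.4497 -0.3658  0.2156] yaw -89.84 F [-0.   1.1 -0.1] w 0.6836785415892137 q [-0.79  0.43  1.46 -0.    1.26  0.78]
  shift [-1.7  1.2 85.6] turn z 0.16
```

View pics/z10.png

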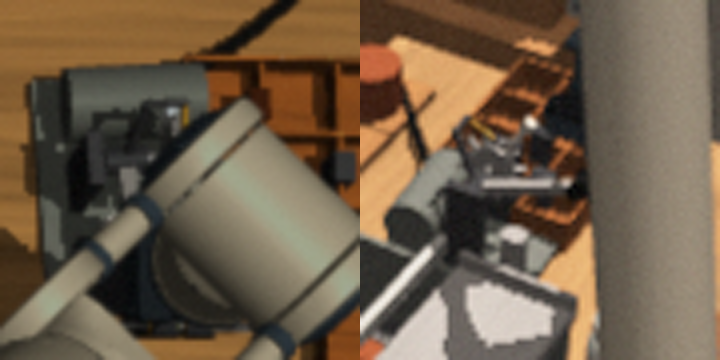

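The side view shows the white flag at pixel (283,131), which is exactly the 30° prediction, so one stroke has counted. Doing strokes two and three with the same travel.

>>> drive_tool([
  [[0,0,20],[0,0,0],0],
  [[0,0,40],[0,0,0],0],
  [[0,0,58],[0,0,0],0],
  [[0,0,76],[0,0,0],0],
  [[0,0,94],[0,0,0],0],
  [[0,0,110],[0,0,0],0],
  [[0,0,123],[0,0,0],0],
  [[0,0,132],[0,0,0],0],
])

```text
time_s: 28.35
position: [0.4501, -0.3657, 0.0833]
orientation: [1.0, 0.001, 0.0, -0.0]
ft_force: [-5.4, 15.2, 72.3]
width: 0.01
grip_force: 34.7
```

>>> drive_tool([
  [[0,0,1],[0,0,0],0],
  [[0,0,1.5],[0,0,0],0],
])

```text
time_s: 28.55
position: [0.4502, -0.3656, 0.0842]
orientation: [1.0, 0.001, 0.001, 0.0]
ft_force: [-7.8, 12.3, 49.7]
width: 0.008
grip_force: 24.8
```

>>> drive_tool([
  [[0,0,-15],[0,0,0],0],
  [[0,0,-33],[0,0,0],0],
  [[0,0,-51],[0,0,0],0],
  [[0,0,-70],[0,0,0],0],
  [[0,0,-90],[0,0,0],0],
  [[0,0,-110],[0,0,0],0],
  [[0,0,-133.5],[0,0,0],0],
  [[0,0,-133.5],[0,0,0],0],
])

```text
time_s: 29.35
position: [0.4506, -0.3666, 0.2181]
orientation: [1.0, 0.001, 0.001, 0.001]
ft_force: [-0.2, -0.2, -0.3]
width: 0.004
grip_force: 0.0
```

```bash
cat > fl.py <<'E'
from h import *
d=snap("side");f=d["frame"]
hsv=cv2.cvtColor(f,cv2.COLOR_RGB2HSV);k=cv2.inRange(hsv,(0,0,170),(180,60,255));s=np.zeros_like(k);s[112:160,265:300]=k[112:160,265:300]
for q in cv2.findContours(s,0,2)[0]: print(cv2.boundingRect(q),len(q))
to([.448,-.367,.13],-90)
E
python3 fl.py
```

```text
(275, 157, 7, 3) 7
(290, 145, 2, 1) 2
(271, 145, 17, 2) 5
(281, 139, 4, 1) 2
(287, 137, 3, 3) 6
t 29.4 pos [ 0.45   -0.3662  0.2165] yaw -89.84 F [-0.2  0.3 -0.6] w 0.570900819595864 q [-0.79  0.43  1.46 -0.    1.26  0.78]
  shift [-2.1  0.7 86.5] turn z 0.16
```

The flag is at (288,138), matching 60°. Third stroke, slower at the stop.

>>> drive_tool([
  [[0,0,20],[0,0,0],0],
  [[0,0,40],[0,0,0],0],
  [[0,0,58],[0,0,0],0],
  [[0,0,76],[0,0,0],0],
  [[0,0,94],[0,0,0],0],
  [[0,0,110],[0,0,0],0],
  [[0,0,121],[0,0,0],0],
  [[0,0,127],[0,0,0],0],
])

```text
time_s: 30.2
position: [0.4494, -0.3654, 0.0875]
orientation: [1.0, 0.001, -0.001, -0.001]
ft_force: [1.4, 1.7, 4.4]
width: 0.003
grip_force: 2.1
```

>>> drive_tool([
  [[0,0,4],[0,0,0],0],
  [[0,0,6],[0,0,0],0],
  [[0,0,6.5],[0,0,0],0],
])

```text
time_s: 30.5
position: [0.4501, -0.3656, 0.0844]
orientation: [1.0, 0.001, 0.001, 0.0]
ft_force: [-7.2, 12.1, 46.3]
width: 0.006
grip_force: 23.2
```

>>> drive_tool([
  [[0,0,-15],[0,0,0],0],
  [[0,0,-33],[0,0,0],0],
  [[0,0,-51],[0,0,0],0],
  [[0,0,-70],[0,0,0],0],
  [[0,0,-90],[0,0,0],0],
  [[0,0,-110],[0,0,0],0],
  [[0,0,-135],[0,0,0],0],
  [[0,0,-180],[0,0,0],0],
])

```text
time_s: 31.3
position: [0.4485, -0.3647, 0.2612]
orientation: [1.0, 0.001, -0.002, -0.002]
ft_force: [1.1, -0.2, 0.8]
width: 0.003
grip_force: 0.0
```

>>> drive_tool([
  [[-20,0,-40],[0,0,0],0],
  [[-50,0,-50],[0,0,0],0],
  [[-80,0,-50],[0,0,0],0],
  [[-80,0,-50],[0,0,0],0],
  [[-80,0,-50],[0,0,0],0],
])

```text
time_s: 31.8
position: [0.3694, -0.366, 0.3125]
orientation: [1.0, 0.001, 0.0, -0.0]
ft_force: [0.8, 0.1, -0.3]
width: 0.006
grip_force: 0.0
```

```bash
python3 fl.py
python3 - <<'E'
from h import *
c=snap("top");d=snap("side")
cv2.imwrite('pics/z11.png',np.hstack([cv2.resize(f[y:y+130,x:x+w,::-1],None,fx=3,fy=3,interpolation=2) for f,x,y,w in((c['frame'],165,115,150),(d['frame'],190,110,110))]))
E
```

```text
(275, 157, 7, 3) 6
(271, 142, 21, 5) 16
(275, 138, 1, 1) 1
t 31.85 pos [ 0.3699 -0.366   0.3123] yaw -89.86 F [ 0.2 -0.4 -0. ] w 0.4463259120882957 q [-0.89  0.26  1.45  0.    1.44  0.67]
  shift [ 78.1   1.2 182.3] turn z 0.14
```

View pics/z11.png

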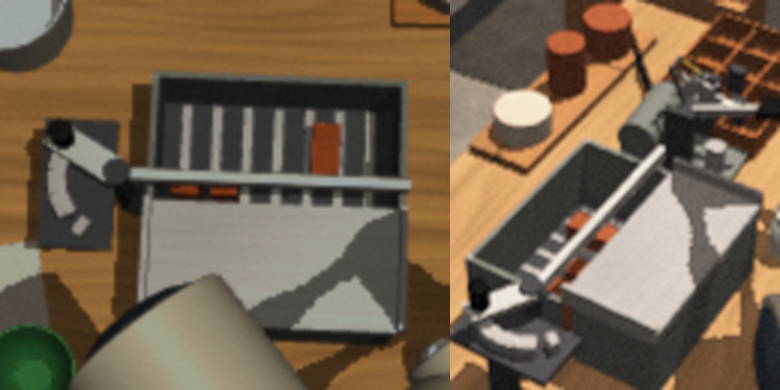

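The flag is level at (290,145). The gate is shut, the knob is back at its start pixel (185,159), all three pieces are in the chute, and the arm is clear. Handing in.

```bash
python3 -c "
from workcell import *
print(finish_job())"
```

```text
the job is handed in; nothing more can be done
None
```

I handed the job in at about 32 s: all three clay pieces present are in the chute, the gate is shut with its plunger home, and after exactly three full strokes the flag is level.

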